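# Bring the coffee capsules to the cork mat

### The arm

A 6-joint arm with a two-finger parallel gripper is mounted at the origin on the work surface. World frame = base frame: x ahead of the robot, y to its left, z up, the work surface at z = 0. Lengths are in mm, angles in rad, forces in N, time in s.
With the tool pointing down it reaches from about 275 to 725 mm from the base axis. Payload 5.6 kg.
Tool frame: the origin (TCP) lies between the finger pads; the fingertips stand 11 mm ahead of it and the grasp point (between the pads) lies 8 mm behind it; z points along the fingers, y is the line along which they close (so a half turn about z gives the same grasp; the last joint's range is limited). The gripper opens to 85 mm and grips with 20 to 120 N. Pads are 22 mm wide; open, the fingers measure 114 mm over their backs; the gripper's body (76 mm by 85 mm) begins 54 mm behind the grasp point. The pads swing forward as they close: fully open they stand 13 mm farther back than shut.
Start: joints at [1.537, 0.255, 0.108, 0, -1.424, -0.285], TCP at [172.358, 522.289, 242.283] pointing down, gripper open.
Joint ranges: [-2.95, 2.95], [-1.21, 1.97], [-1.09, 1.5], [-2.87, 1.71], [-2.94, -0.07], [-3.05, 3.05]. Speed limits (rad/s): [2.57, 2.57, 3.14, 3.14, 3.14, 3.14].

### API

Orientations are given as a rotation vector (axis times angle).
In Python, from workcell import arm, cams gives the robot as it stands. The module is installed in compiled form; this text tells all that it offers.
- The arm moves only by the tool send_rows, never from a script. Its argument "deltas" is one flat list of numbers, 7 for each row, row after row: the turn, a rotation vector about the tool's x, y, z in rad, then the shift along the tool's x, y, z in mm, then the finger opening in mm, from 0 to 85.4. A call has exactly 5 rows; each row is the pose to reach, as a shift and turn from the pose commanded when the call began, along the tool's axes at that moment; what a row does not reach only later rows make up. A row lasts 1/10 s, in which the tool goes at most 50 mm and 8.59 degrees, less where a joint would pass 70% of its speed; a pose out of reach is approached as far as the arm can. A call with a gripper value outside its range is refused whole. The fingers move at their own pace and stop on an object; "force" is the grip in N (left out, the last holds). Time passes only in rows, so rows that repeat a pose let the fingers close, or fill a call up. It gives the time, the measured TCP pose, the force, the opening and the grip force at its end, in the units of the state.
- arm.observe(): the state, without advancing time (a new reading comes with each control period).
- cams.read_camera(name): name is "side" or "top" or "wrist"; returns the picture (384x512x3 uint8, blue, green, red); there is no depth.
- cams.camera_model(name): a dict with "mtx" (3x3 intrinsics, pixels), "R" (3x3) and "t" (3): a world point X has camera coordinates R X + t; the wrist camera has in their place "hand_eye" (4x4, takes a point from camera to tool coordinates, whose origin is the TCP and whose axes are the flange's). Camera axes: x right, y down, z forward; pixel columns grow to the right and rows downward; lengths in mm; the calibration is good to about 2 mm. A picture is of the moment at which its call begins: read the wrist's pose just before it. camera_model takes no time and is no camera call.
- arm.hand_in(): hands the job in; it is judged then, once.
The state is a dict: "time": time; "joints": joint angles; "joint_velocities": joint speeds; "joint_torque": joint torques, N m; "position": TCP position; "tool_rot": TCP orientation; "ft_force": force on the tool from outside, world axes, zero at the start; "torque": the same for the moment, N m; "grip_width": finger opening in mm; "grasp_force": force on a finger pad.
Only numpy, scipy, OpenCV 4.12 (cv2) and the standard library are available. Lean on these libraries where they do the work, as an engineer would, in place of code of your own. Each camera call takes 0.05 s, during which the arm holds its last target. There are 200 camera calls.

### The job

Pick up the red open caddy that holds the two coffee capsules by its wooden handle, lift it clear of the worktop and carry it level, so that both capsules stay inside. Set it down (do not drop it) in the middle of the round cork mat, standing wholly on the mat, and let go.

Things in the scene. Friction and masses are not known exactly. Their poses are not given: they have to be found in the camera images.
- caddy: Red open plastic caddy, 130 (x) x 96 (y) x 40 mm high, walls 4 mm, 0.2 to 0.45 kg, on the worktop (z = 0). Over its middle a pale wooden handle bar runs along its x axis: 130 mm long, 16 mm thick (y), from 75 to 95 mm above the caddy's underside, on a post at each end; pinch it across y from above at mid-length. Origin: centre of the underside, z up. Yaw within 45 degrees of zero.
- mat: Round cork mat, 220 mm across, 4 mm thick, fixed on the dark worktop. Origin: centre of its underside, at z = 0. It lies left, right or between the caddies: an empty grey caddy of the same shape, 95 mm tall, may stand in the way and is not the one to take. A mug (92 mm tall), an amber jar (105 mm) and a teaspoon stand farther from the robot.
- capsule_a: Loose brass-coloured coffee capsule, a blunt cone 37 mm across its rim and 28 mm high, 12 g, standing rim down on the caddy's floor. Origin: centre of the rim face (its underside as it stands).
- capsule_b: Loose silver coffee capsule of the same shape, size and origin as the brass one, also standing in the red caddy.
Not all that is in view belongs to the job. Several things have the shape of the mat; the one meant has the colours described above. Of the things shaped like the caddy, the red one is meant.

How it is judged (in metres and radians):
On the way:
1. the red caddy is lifted at least 30 mm clear of the worktop with both capsules inside (height (world z) of caddy above 0.03 m and x of capsule_a in the frame of caddy between -0.062 and 0.062 m and y of capsule_a in the frame of caddy between -0.045 and 0.045 m and z of capsule_a in the frame of caddy between -0.002 and 0.04 m and x of capsule_b in the frame of caddy between -0.062 and 0.062 m and y of capsule_b in the frame of caddy between -0.045 and 0.045 m and z of capsule_b in the frame of caddy between -0.002 and 0.04 m), for 0.2 s.
At the end, for the whole second after the job is handed in: The red caddy stands upright, released and at rest on the cork mat, its centre within 28 mm of the mat's centre (so wholly on it), with both capsules inside it, anyhow up (horizontal distance between caddy and mat below 0.028 m and height (world z) of caddy between 0.001 and 0.009 m and angle between caddy's own z axis and vertical below 0.1 rad and linear speed of caddy below 0.02 m/s and contact force between the fingers and caddy below 0.1 N and x of capsule_a in the frame of caddy between -0.062 and 0.062 m and y of capsule_a in the frame of caddy between -0.045 and 0.045 m and z of capsule_a in the frame of caddy between -0.002 and 0.04 m and x of capsule_b in the frame of caddy between -0.062 and 0.062 m and y of capsule_b in the frame of caddy between -0.045 and 0.045 m and z of capsule_b in the frame of caddy between -0.002 and 0.04 m); the robot touches nothing.
It fails at once if the caddy is tipped by more than 20 degrees (angle between caddy's own z axis and vertical above 0.35 rad).
It fails at once if the caddy is dropped: let go of while more than 30 mm above the worktop (contact force between the fingers and caddy below 0.05 N and height (world z) of caddy above 0.03 m).
It also fails if it takes over 54 s, if anything falls off the work surface, if the arm or the gripper's body presses on something with over 40 N, if the wrist force passes 120 N, or if a joint passes its speed limit or range.

## Working session

There is one attempt and no reset: what is moved stays moved. The work goes in short steps, Python scripts to look and compute and a tool call to move; the robot and the scene stay as the last step left them, time stands still between calls to the robot, and variables do not carry over. Pictures are saved under pics/ and viewed, at most 10 in all, crops included, and the job is handed in when it is done.

Besides the shell and the picture viewer there is one more tool, called after ">>>" as a command line: name --argument value ..., lists and objects as JSON in quotes. send_rows: Moves the arm, as the interface text tells. Its arguments: {"type":"object","properties":{"deltas":{"type":"array","items":{"type":"number"}},"force":{"type":"number"}},"required":["deltas"]}

```bash
mkdir -p pics; python3 - <<'E'
from workcell import arm,cams
import cv2,numpy as np
s=arm.observe();print({k:np.round(s[k],3) for k in('time','position','tool_rot','ft_force','grip_width')})
a=cams.read_camera("top");b=cams.read_camera("side")
cv2.imwrite("pics/top.png",a);cv2.imwrite("pics/side.png",b)
for n in("top","side"):
    m=cams.camera_model(n);print(n,np.round(m['mtx'],1).tolist(),np.round(-np.array(m['R']).T@np.array(m['t']),0),np.round(m['R'],2).tolist())
print(np.round(cams.camera_model("wrist")["hand_eye"],2))
E
```

```text
{'time': np.float64(0.0), 'position': array([172.187, 521.829, 241.384]), 'tool_rot': array([ 3.1  , -0.499, -0.   ]), 'ft_force': array([ 0.131,  0.142, -0.554]), 'grip_width': np.float64(85.912)}
top [[392.5, 0.0, 264.1], [0.0, 392.5, 191.9], [0.0, 0.0, 1.0]] [276.  20. 900.] [[0.0, -1.0, 0.03], [-0.99, -0.01, -0.17], [0.17, -0.03, -0.99]]
side [[349.0, 0.0, 255.3], [0.0, 349.0, 194.1], [0.0, 0.0, 1.0]] [  32. -398.  577.] [[0.72, -0.69, -0.02], [-0.49, -0.49, -0.72], [0.49, 0.52, -0.7]]
[[   0.     -0.96   -0.29   72.79]
 [   1.      0.      0.      0.71]
 [  -0.     -0.29    0.96 -129.69]
 [   0.      0.      0.      1.  ]]
```

View pics/top.png

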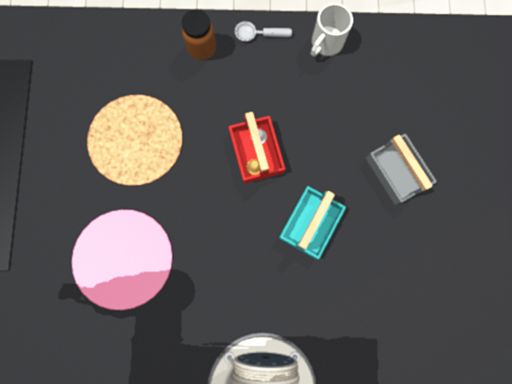

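View pics/side.png

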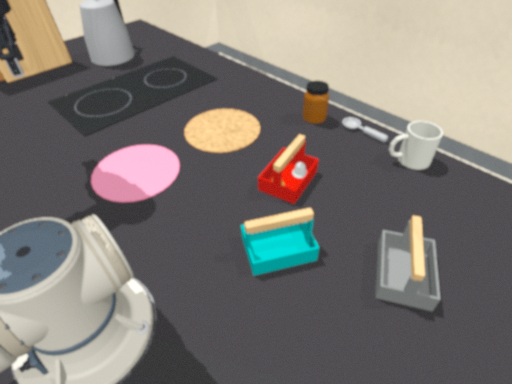

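The top view shows two families of look-alikes.
- **Caddies:** red at (257,149), teal at (313,222), grey at (402,168). The red one fits and holds the brass and silver capsules.
- **Discs:** cork-coloured at (135,140), pink at (122,260). The cork one fits. The pink one seems raised or nearer to the camera.

Next I'll measure and confirm with a crop.

```bash
cat > h.py <<'E'
import numpy as np,cv2
from workcell import arm,cams
from scipy.spatial.transform import Rotation as Ro
def model(n,s=None):
    m=cams.camera_model(n);K=np.array(m['mtx'])
    if n!="wrist": R=np.array(m['R']);return K,R.T,-R.T@np.array(m['t']).ravel()
    H=np.array(m['hand_eye']);T=Ro.from_rotvec(s['tool_rot']).as_matrix()
    return K,T@H[:3,:3],T@H[:3,3]+s['position']
def cast(px,z,M):
    K,Rw,C=M;p=np.atleast_2d(np.array(px,float))
    d=(Rw@np.linalg.inv(K)@np.c_[p,np.ones(len(p))].T).T
    return C+d*((z-C[2])/d[:,2])[:,None]
def mask(im,lo,hi,roi=None):
    m=cv2.inRange(cv2.cvtColor(im,cv2.COLOR_BGR2HSV),lo,hi)
    if roi: k=np.zeros_like(m);k[roi[1]:roi[3],roi[0]:roi[2]]=1;m=m*k
    c,_=cv2.findContours(m,cv2.RETR_EXTERNAL,cv2.CHAIN_APPROX_NONE)
    return max(c,key=cv2.contourArea)
E
python3 - <<'E'
from h import *
a=cv2.imread("pics/top.png");b=cv2.imread("pics/side.png");M=model("top");S=model("side")
def bar(c,z,M):
    p=cast(c[:,0],z,M)[:,:2].astype(np.float32);r=cv2.minAreaRect(p);return np.round(r[0],1),np.round(r[1],1),round(r[2],1)
print("handle",bar(mask(a,(10,60,150),(25,150,255),(225,100,290,185)),95,M))
red=mask(a,(0,150,80),(6,255,255));print("red rim",bar(cv2.convexHull(red),40,M))
print("cork",bar(mask(a,(8,60,100),(28,255,255),(70,80,200,200)),4,M),"side",bar(mask(b,(8,60,100),(28,255,255),(175,100,270,160)),4,S))
print("handle side",bar(mask(b,(10,60,150),(25,150,255),(265,130,310,175)),95,S))
for n,px in(("jar",(200,55)),("mug",(330,52)),("pink",(122,260)),("teal",(313,222))):print(n,np.round(cast(px,0,M),0))
v=np.hstack([cv2.resize(a[90:210,70:310],None,fx=3.3,fy=3.3,interpolation=2)]);cv2.imwrite("pics/crop.png",v)
E
```

```text
handle (array([520.5,  25.2]), array([135. ,  42.4]), 14.2)
red rim (array([527.4,  14.8]), array([148.6,  99.8]), 15.7)
cork (array([554.3, 300. ]), array([222. , 222.2]), 0.8) side (array([552.3, 298.8]), array([229.5, 231.3]), 1.5)
handle side (array([517.9,   7.9]), array([149. ,  27.6]), 16.9)
jar [[771. 154.   0.]]
mug [[ 785. -168.    0.]]
pink [[273. 313.   0.]]
teal [[ 360. -118.    0.]]
```

View pics/crop.png

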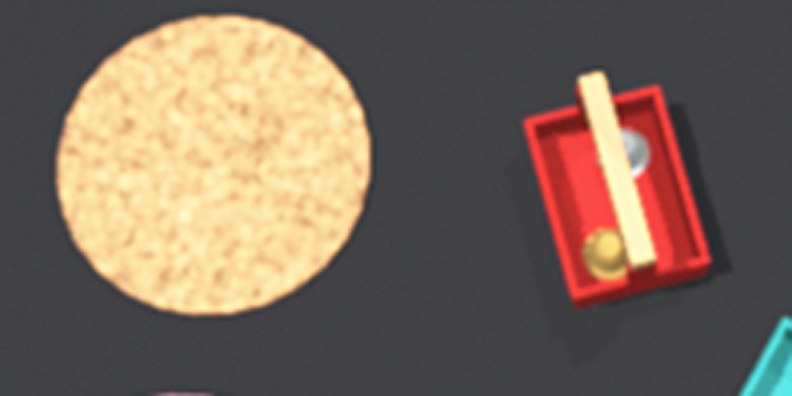

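The crop confirms the red caddy, with its brass and silver capsules, and the cork disc. The handle runs from about (249,113) to (265,171) in top pixels. I'll work out the approach now.

```bash
cat >> h.py <<'E'
def go(x,y,z,yaw):  # tool x axis at world yaw (deg), pointing down -> turn, shift in tool axes
    s=arm.observe();T=Ro.from_rotvec(s['tool_rot']);a=np.radians(yaw)
    G=Ro.from_matrix(np.array([[np.cos(a),np.sin(a),0],[np.sin(a),-np.cos(a),0],[0,0,-1]]))
    print("turn",np.round((T.inv()*G).as_rotvec(),3),"shift",np.round(T.inv().apply(np.array([x,y,z])-s['position']),1),"pos",np.round(s['position'],1),"t",round(s['time'],2),"f",np.round(s['ft_force'],1))
E
python3 - <<'E'
from h import *
e=cast([(249.2,112.5),(265,170.3),(257.3,141.5)],95,model("top"));print(e.round(1),np.degrees(np.arctan2(*(e[0]-e[1])[[1,0]])),np.linalg.norm(e[0]-e[1]))
go(e[2][0],e[2][1],235,15)
E
```

```text
[[587.   30.3  95. ]
 [459.9  -3.9  95. ]
 [522.5  12.6  95. ]] 15.069477435392931 131.6564039089672
turn [ 0.002  0.    -0.581] shift [492.3 373.9   7.2] pos [172.2 521.9 241.5] t 0.1 f [ 0.  -0.2  0.1]
```

>>> send_rows --deltas '[0,0,-0.1,35,27,0,85,0,0,-0.22,75,57,0,85,0,0,-0.34,115,87,0,85,0,0,-0.46,155,118,0,85,0,0,-0.58,195,148,0,85]'

```text
time: 0.6
position: [311.2, 319.1, 242.1]
tool_rot: [3.113, 0.418, -0.0]
ft_force: [1.2, 0.7, -0.2]
grip_width: 84.7
grasp_force: 0.0
```

```bash
python3 -c "
from h import *
go(522.5,12.6,235,15)"
```

```text
turn [0.    0.    0.005] shift [123.  351.4   7.1] pos [311.2 319.1 242.1] t 0.6 f [ 1.2  0.7 -0.2]
```

>>> send_rows --deltas '[0,0,0,15,43,0,85,0,0,0,30,86,0,85,0,0,0,45,129,0,85,0,0,0,60,172,3,85,0,0,0,75,215,5,85]'

```text
time: 1.1
position: [439.2, 131.0, 237.0]
tool_rot: [-3.115, -0.409, 0.0]
ft_force: [0.5, 1.4, -0.2]
grip_width: 84.9
grasp_force: 0.0
```

>>> send_rows --deltas '[0,0,0,15,43,0,85,0,0,0,30,86,0,85,0,0,0,44,120,0,85,0,0,0,48,136,2,85,0,0,0,48,136,2,85]'

```text
time: 1.6
position: [520.6, 11.9, 234.0]
tool_rot: [3.115, 0.404, -0.004]
ft_force: [-0.1, 0.2, 0.8]
grip_width: 84.9
grasp_force: 0.0
```

```bash
python3 - <<'E'
from h import *
s=arm.observe();im=cams.read_camera("wrist");cv2.imwrite("pics/w1.png",im)
c=mask(im,(10,50,120),(27,150,255));M=model("wrist",s)
r=cv2.minAreaRect(cast(c[:,0],95,M)[:,:2].astype(np.float32));print(r,cv2.boundingRect(c))
go(522.5,12.6,235,15)
E
```

```text
((554.2199096679688, 191.08412170410156), (143.19407653808594, 86.91316223144531), 1.472619891166687) (0, 0, 109, 165)
turn [-0.     0.002 -0.003] shift [ 2.2  1.  -0.6] pos [520.1  13.  234.4] t 1.65 f [ 0.5 -0.1  0.7]
```

View pics/w1.png

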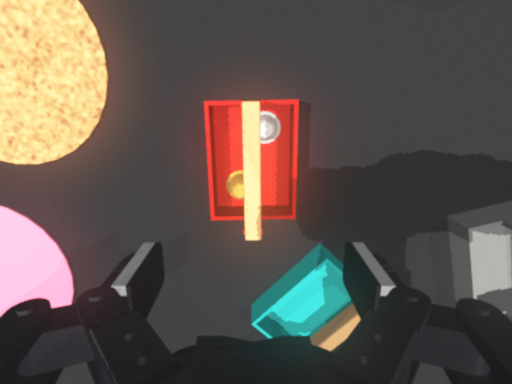

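The wrist view shows the handle top from (251,102) to (253,240), with both capsules beside it. My mask picked up the cork instead, so I'll restrict the region.

```bash
python3 - <<'E'
from h import *
s=arm.observe();im=cv2.imread("pics/w1.png");M=model("wrist",s)
c=mask(im,(10,50,180),(27,150,255),(242,96,275,245));print(cv2.minAreaRect(cast(c[:,0],95,M)[:,:2].astype(np.float32)),cv2.boundingRect(c))
e=cast([(251,102),(253.5,240)],95,M);d=e[0]-e[1];m=e.mean(0);print(e.round(1),m,np.linalg.norm(d),np.degrees(np.arctan2(d[1],d[0])))
go(*m[:2],77,15)
E
```

```text
((525.5299072265625, 15.561793327331543), (128.31936645507812, 17.245317459106445), 15.793339729309082) (242, 101, 20, 140)
[[586.7  31.7  95. ]
 [464.2  -3.1  95. ]] [525.43877198  14.30185232  95.        ] 127.34875182037541 15.838737390283343
turn [-0.     0.002 -0.003] shift [5.800e+00 1.000e-01 1.574e+02] pos [520.1  13.  234.4] t 1.65 f [ 0.5 -0.1  0.7]
```

>>> send_rows --deltas '[0,0,-0.015,3,0,25,85,0,0,-0.015,6,-0.5,55,85,0,0,-0.015,6,-0.5,85,85,0,0,-0.015,6,-0.5,110,85,0,0,-0.015,6,-0.5,120,85]'

```text
time: 2.15
position: [523.9, 16.5, 112.9]
tool_rot: [-3.111, -0.434, 0.007]
ft_force: [-0.6, -0.2, 0.9]
grip_width: 85.0
grasp_force: 0.0
```

>>> send_rows --deltas '[0,0,0,0,0,10,85,0,0,0,0,0,20,85,0,0,0,0,0,30,85,0,0,0,0,0,37,85,0,0,0,0,0,37,85]'

```text
time: 2.65
position: [525.4, 15.7, 77.4]
tool_rot: [3.112, 0.432, -0.002]
ft_force: [-0.1, -0.3, 0.3]
grip_width: 85.1
grasp_force: 0.0
```

>>> send_rows --deltas '[0,0,0,0,0,0,60,0,0,0,0,0,0,40,0,0,0,0,0,0,25,0,0,0,0,0,0,10,0,0,0,0,0,0,5]' --force 50

```text
time: 3.15
position: [526.1, 15.8, 78.5]
tool_rot: [3.112, 0.432, 0.001]
ft_force: [0.4, -0.4, -1.8]
grip_width: 14.8
grasp_force: 52.3
```

>>> send_rows --deltas '[0,0,0,0,0,0,5,0,0,0,0,0,0,5,0,0,0,0,0,0,5,0,0,0,0,0,0,5,0,0,0,0,0,0,5]' --force 50

```text
time: 3.65
position: [526.1, 15.7, 78.4]
tool_rot: [3.111, 0.433, 0.0]
ft_force: [0.0, -0.7, 1.4]
grip_width: 15.2
grasp_force: 52.6
```

>>> send_rows --deltas '[0,0,0,0,0,-3,5,0,0,0,0,0,-9,5,0,0,0,0,0,-17,5,0,0,0,0,0,-24,5,0,0,0,0,0,-28,5]'

```text
time: 4.15
position: [526.4, 16.0, 107.4]
tool_rot: [-3.111, -0.433, -0.002]
ft_force: [0.2, -0.1, -3.1]
grip_width: 15.4
grasp_force: 52.1
```

>>> send_rows --deltas '[0,0,0,0,0,-6,5,0,0,0,0,0,-16,5,0,0,0,0,0,-28,5,0,0,0,0,0,-38,5,0,0,0,0,0,-42,5]'

```text
time: 4.65
position: [526.7, 16.0, 150.1]
tool_rot: [-3.112, -0.433, -0.004]
ft_force: [1.0, 0.5, -3.2]
grip_width: 14.9
grasp_force: 52.1
```

```bash
python3 - <<'E'
from h import *
s=arm.observe();im=cams.read_camera("wrist");cv2.imwrite("pics/w2.png",im);print(s['torque'].round(2),s['grasp_force'],s['grip_width'])
a=cams.read_camera("side");cv2.imwrite("pics/s2.png",np.hstack([cv2.resize(im,(400,300)),cv2.resize(a[80:280,150:417],(400,300))]))
go(553.3,299.5,150,15)
E
```

```text
[-0.02 -0.02  0.04] 52.05339789390564 14.915634077046002
turn [-0.    -0.002  0.014] shift [ 103.2 -265.5   -0.6] pos [526.4  16.  149.2] t 4.75 f [ 0.1  0.8 -4. ]
```

View pics/s2.png

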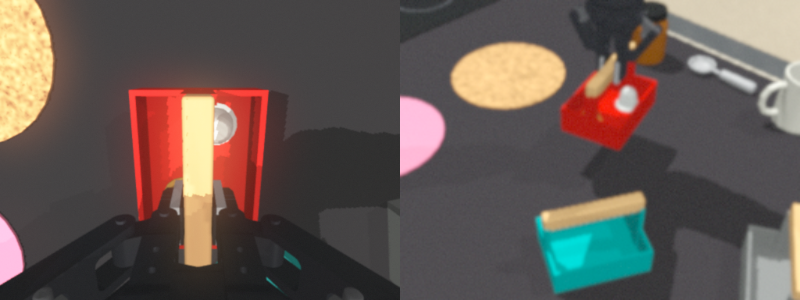

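The red caddy hangs level about 70 mm up. The silver capsule is at (225,122) and the brass at (175,185) in the left pane, both inside. I'll carry it to the mat.

>>> send_rows --deltas '[0,0,0,1,-3,0,5,0,0,0,3,-8,0,5,0,0,0,6.5,-17,0,5,0,0,0,10.5,-27,0,5,0,0,0,15,-39,0,5]'

```text
time: 5.25
position: [529.8, 58.5, 148.1]
tool_rot: [3.112, 0.433, -0.0]
ft_force: [0.5, -0.3, -3.1]
grip_width: 15.1
grasp_force: 52.1
```

>>> send_rows --deltas '[0,0,0,5.5,-14,0,5,0,0,0,11,-29,0,5,0,0,0,17,-45,0,5,0,0,0,23.5,-61,0,5,0,0,0,30,-77,0,5]'

```text
time: 5.75
position: [537.7, 141.4, 148.3]
tool_rot: [-3.112, -0.433, -0.0]
ft_force: [-0.6, 0.1, -3.1]
grip_width: 15.4
grasp_force: 52.1
```

>>> send_rows --deltas '[0,0,0,6,-16,0,5,0,0,0,12,-32,0,5,0,0,0,18,-48,0,5,0,0,0,24,-63,0,5,0,0,0,30,-77,0,5]'

```text
time: 6.25
position: [545.6, 223.4, 148.2]
tool_rot: [3.112, 0.433, -0.0]
ft_force: [0.9, -0.3, -3.6]
grip_width: 15.1
grasp_force: 52.1
```

>>> send_rows --deltas '[0,0,0,5,-14,0,5,0,0,0,10.5,-28,0,5,0,0,0,15.5,-41,0,5,0,0,0,20.5,-53,0,5,0,0,0,24,-63,0,5]'

```text
time: 6.75
position: [551.5, 290.2, 148.2]
tool_rot: [3.112, 0.433, -0.0]
ft_force: [0.1, 0.1, -3.1]
grip_width: 15.4
grasp_force: 52.1
```

```bash
python3 - <<'E'
from h import *
go(553.3,299.5,84,15)
im=cams.read_camera("top");cv2.imwrite("pics/t3.png",cv2.resize(im[60:220,40:280],None,fx=3,fy=3))
E
```

```text
turn [0.    0.    0.015] shift [ 4.3 -8.4 64.2] pos [551.5 290.2 148.2] t 6.75 f [ 0.1  0.1 -3.1]
```

View pics/t3.png

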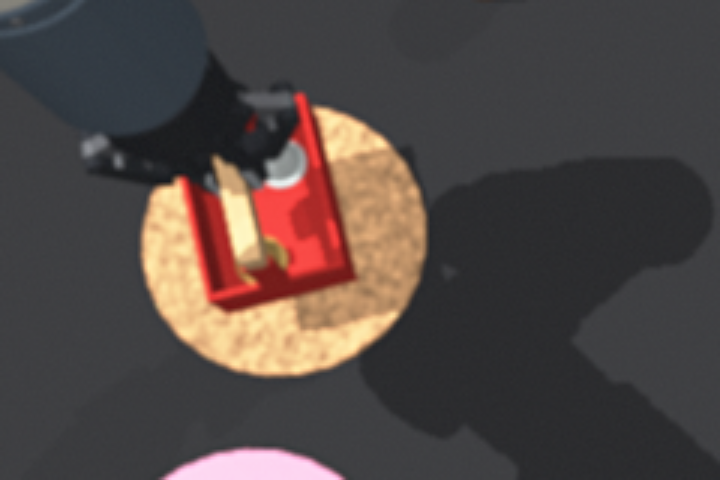

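The caddy hangs over the mat with both capsules inside, silver at crop (285,165) and brass at crop (275,255). I'll centre it and lower it.

>>> send_rows --deltas '[0,0,0,1,-2,3,5,0,0,0,2,-4,10,5,0,0,0,3,-6,19,5,0,0,0,4,-8,28,5,0,0,0,4,-8.5,35,5]'

```text
time: 7.3
position: [552.5, 298.1, 111.8]
tool_rot: [3.111, 0.432, -0.002]
ft_force: [-0.5, 0.2, -3.7]
grip_width: 15.0
grasp_force: 52.1
```

>>> send_rows --deltas '[0,0,0,0,0,6,5,0,0,0,0,0,12,5,0,0,0,0,0,18,5,0,0,0,0,0,23,5,0,0,0,0,0,26,5]'

```text
time: 7.8
position: [552.8, 298.2, 86.7]
tool_rot: [3.111, 0.432, -0.001]
ft_force: [-0.6, -0.5, -2.1]
grip_width: 15.1
grasp_force: 52.1
```

>>> send_rows --deltas '[0,0,0,0,0,0.8,5,0,0,0,0,0,1.6,5,0,0,0,0,0,2.4,5,0,0,0,0,0,3.2,5,0,0,0,0,0,4,5]'

```text
time: 8.3
position: [553.0, 298.4, 83.4]
tool_rot: [-3.112, -0.432, -0.0]
ft_force: [0.1, -0.2, -3.1]
grip_width: 15.2
grasp_force: 52.1
```

>>> send_rows --deltas '[0,0,0,0,0,0.4,5,0,0,0,0,0,0.8,5,0,0,0,0,0,1.2,5,0,0,0,0,0,1.6,5,0,0,0,0,0,1.6,5]'

```text
time: 8.8
position: [553.0, 298.3, 82.4]
tool_rot: [3.112, 0.433, 0.001]
ft_force: [-2.7, -2.0, 3.3]
grip_width: 14.9
grasp_force: 52.9
```

The vertical force swung from −3.1 to +3.3 N, so the caddy is standing on the mat. I'll release it.

>>> send_rows --deltas '[0,0,0,0,0,0,18,0,0,0,0,0,0,24,0,0,0,0,0,0,34,0,0,0,0,0,0,50,0,0,0,0,0,0,70]' --force 20

```text
time: 9.3
position: [553.0, 298.5, 81.6]
tool_rot: [-3.112, -0.433, -0.0]
ft_force: [-0.0, -0.0, -0.3]
grip_width: 62.2
grasp_force: 0.0
```

>>> send_rows --deltas '[0,0,0,0,0,0,75,0,0,0,0,0,-5,75,0,0,0,0,0,-20,75,0,0,0,0,0,-45,75,0,0,0,0,0,-75,75]'

```text
time: 9.8
position: [552.4, 298.0, 156.9]
tool_rot: [3.111, 0.432, -0.003]
ft_force: [0.9, 0.2, -0.5]
grip_width: 74.9
grasp_force: 0.0
```

>>> send_rows --deltas '[0,0,0,0,0,-30,75,0,0,0,0,0,-60,75,0,0,0,0,0,-80,75,0,0,0,0,0,-90,75,0,0,0,0,0,-90,75]'

```text
time: 10.3
position: [553.3, 298.7, 248.1]
tool_rot: [-3.11, -0.432, -0.004]
ft_force: [0.1, 0.1, -0.5]
grip_width: 74.9
grasp_force: 0.0
```

```bash
python3 - <<'E'
from h import *
s=arm.observe();im=cams.read_camera("wrist");M=model("wrist",s);print(s['position'].round(1),s['grasp_force'],s['ft_force'].round(1),s['time'])
a=cams.read_camera("side");cv2.imwrite("pics/s4.png",np.hstack([cv2.resize(im,(400,300)),cv2.resize(a[60:210,150:350],(400,300))]))
r=cv2.minAreaRect(cast(cv2.convexHull(mask(im,(0,150,80),(6,255,255)))[:,0],44,M)[:,:2].astype(np.float32));print("rim",r)
E
```

```text
[553.3 298.7 248.1] 0.0 [ 0.1  0.1 -0.5] 10.3
rim ((560.8359985351562, 270.12188720703125), (127.4847640991211, 39.03621292114258), 15.92246150970459)
```

View pics/s4.png

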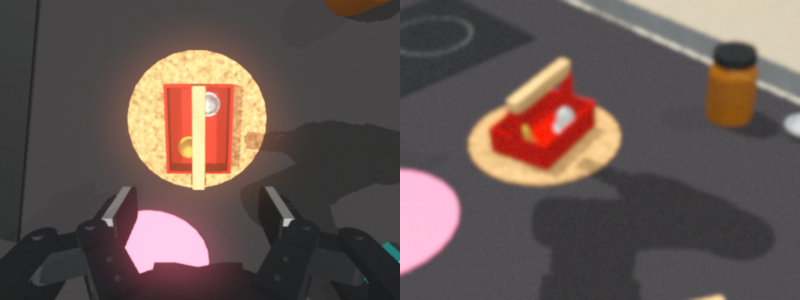

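The caddy stands on the mat with both capsules inside. One numeric check of the centring, then I hand in.

```bash
python3 - <<'E'
from h import *
s=arm.observe();M=model("wrist",s);k=1.28
f=lambda px,z:cast(np.array(px)*k,z,M)[:,:2]
r=f([(164,85),(238,85),(235,175),(168,175)],44).mean(0);h=f([(198.5,86),(198.5,189)],99).mean(0);m=f([(197,51),(197,187),(128,119),(267,119)],4)
m=np.array(cv2.minEnclosingCircle(m.astype(np.float32))[0]);print("rim",r,"handle",h,"mat",m,np.linalg.norm(r-m),np.linalg.norm(h-m))
E
```

```text
rim [550.93504818 291.75977789] handle [552.2383113  296.41762984] mat [553.93292236 298.10641479] 7.019049049472909 2.3924258203653426
```

```bash
python3 -c "
from workcell import arm
print(arm.hand_in())"
```

```text
the job is handed in; nothing more can be done
None
```

The red caddy stands released on the cork mat, its centre about 2–7 mm from the mat's centre by the final wrist picture, with both capsules inside; the job was handed in at about 10 s of the 54 s, and no verdict was returned.

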